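Tighten the hold-down clamp on the hand tester

ROBOT

A 7-joint arm with a two-finger parallel gripper is mounted at the origin on a cart in front of the work surface, level with it; the furniture and walls round the work are solid. World frame = base frame: x ahead of the robot, y to its left, z up, the work surface at z = 0. Lengths are in mm, angles in degrees, forces in N, time in s.
With the tool pointing down it reaches from about 425 to 875 mm from the base axis. Payload 8.4 kg.
Tool frame: the origin (TCP) lies on the front face of the gripper's body, between the roots of the fingers; the fingertips stand 70 mm ahead of it and the grasp point (between the pads) lies 51 mm ahead of it (ctrl.pinch_z is the distance from the TCP to the grasp point, in mm); z points along the fingers, y is the line along which they close (so a half turn about z gives the same grasp; the last joint's range is limited). The gripper opens to 87 mm and grips with 3 to 60 N. Pads are 19 mm wide; open, the fingers measure 117 mm over their backs; the gripper's body (75 mm by 190 mm) begins 51 mm behind the grasp point.
Start: joints at [57.915, 19.091, 2.286, 83.961, -0.768, 76.965, -3.352], TCP at [289.007, -582.187, 292.246] pointing down, gripper open.
Joint ranges: [-147.57, 147.57], [-21.85, 119.76], [-74.77, 79.35], [14.55, 137.4], [-85.83, 265.84], [4.83, 119.75], [-152.11, 152.11]. Speed limits (degrees/s): [127.2, 127.2, 159.86, 159.86, 180, 180, 180].

INTERFACE

Orientations are given as [roll, pitch, yaw] about the fixed x, y, z axes, in that order (R = Rz(yaw) Ry(pitch) Rx(roll)).
In Python, from plant import ctrl gives the robot as it stands.
- The arm moves only by the tool send_rows, never from a script. Its argument "moves" is a list of rows, each a list of 2 entries, a list of its own where there are three numbers: the shift along the tool's x, y, z in cm, then the turn about the tool's z in degrees. A call has 1 to 8 rows; each row is the pose to reach, as a shift and turn from the pose commanded when the call began, along the tool's axes at that moment; what a row does not reach only later rows make up. A row lasts 1/12 s, in which the tool goes at most 41.7 mm and 7.16 degrees, less where a joint would pass 70% of its speed; a pose out of reach is approached as far as the arm can. A call with a gripper value outside its range is refused whole. "jaw" is the opening, from 0 (shut) to 1 (fully open), set as the call begins (left out, the last holds). The fingers move at their own pace and stop on an object; "grip_force" is the grip in N (left out, the last holds). Time passes only in rows, so rows that repeat a pose let the fingers close. It gives the time, the measured TCP pose, the force, the opening and the grip force at its end, in the units of the state.
- ctrl.observe(): the state, without advancing time (a new reading comes with each control period).
- ctrl.camera(name): name is "side" or "top"; returns a dict with "pixels" (480x640x3 uint8, red, green, blue), "camera_matrix" (3x3 intrinsics, pixels), "k1" (the pictures are not rectified: a ray, as slopes to the right and down, at radius r is drawn at 1 + k1 r^2 times it, then the intrinsics apply), "rvec" (rotation vector, rad) and "tvec" (3), from world to camera coordinates, as OpenCV has them. Camera axes: x right, y down, z forward; pixel columns grow to the right and rows downward; lengths in mm; the calibration is good to about 2 mm. A picture is of the moment at which its call begins. There is no depth.
- ctrl.close_job(): hands the job in; it is judged then, once.
The state is a dict: "time": time; "joint_pos": joint angles; "qvel": joint speeds; "joint_efforts": joint torques, N m; "eef_pos": TCP position; "tool_rot": TCP orientation; "force": force on the tool from outside, world axes, zero at the start; "torque": the same for the moment, N m; "width": finger opening in mm; "gripper_force": force on a finger pad.
Only numpy, scipy, OpenCV 4.12 (cv2) and the standard library are available. Lean on these libraries where they do the work, as an engineer would, in place of code of your own. Each camera call takes 0.05 s, during which the arm holds its last target. There are 200 camera calls.

TASK

Tighten the bench clamp onto the hand tester: push the wings of its screw round clockwise (seen from above) with the fingertips, stroke after stroke, until the screw is fully home and turns no further. Only push, never pinch the wings between the fingers, do not lift or shift the tester, leave the small things standing nearby where they are, and finish with the hand clear.

Things in the scene. Friction and masses are not known exactly. Their poses are not given: they have to be found in the camera images.
- clamp: Blue-painted hold-down clamp bolted to the bench. Origin on the screw's vertical axis at bench height, column on its +x side. In mm: base plate x -53 to 82, y +-60, 12 thick; column x 50 to 78, up to z 104; arm x -22 to 78, 36 wide, top z 104; steel boss round the screw, radius 16, top z 112, on which the hub seats when tight. Only the winged screw stands higher.
- wing_screw (a joint): Screw angle in rad, growing clockwise seen from above (tightening). 0 = fully backed off, 9.42 = fully tight at its stop (hub on the boss). Starts 1.0 to 1.5 turns short of tight. It sinks 8 mm a turn, turns with light friction (0.06 N m, some 2 N near the wing ends), stays where it is left, and can be pushed on either wing.
- wing_hub (a point): Centre of the screw's steel winged head, on its axis, 150 mm above the bench when backed off, 138 when tight; turns with it. x along the two wings (half a turn apart), z up. In mm: hub radius 13, from 26 below to 14 above this point; wings flat, upright, 10 thick, reaching 50 from the axis, +-10 tall near the hub and +-13 at the round ends.
- drive_faces: The two wing faces that are pushed to tighten, as one part of the screw: the +y face of the wing on the +x side of wing_hub and the -y face of the wing on its -x side, 5 mm off the wings' mid plane. Origin and axes as wing_hub.
- back_faces: The other two wing faces (pushing these loosens the screw). Origin and axes as wing_hub.
- foot: Rubber-soled round pressing foot under the spindle, radius 13 mm, sprung by up to 7 mm. Origin at the centre of its underside. It comes down on the tester's top and presses about 10 N when the screw is tight.
- tester: Black hand tester, 35 x 200 x 30 mm, 0.16 kg, lying loose on the clamp's base plate under the foot, along the clamp's y. Origin at the centre of its underside; long axis y.
- dropper_bottle: White dropper bottle with pink cap, 32 mm across, 82 mm tall, standing loose on the bench beside the clamp. Origin at the centre of its underside.
- pot: White pot with screw lid, 40 mm across, 47 mm tall, standing loose on the bench. Origin at the centre of its underside.
- vial: Small white vial with grey cap, 28 mm across, 35 mm tall, standing loose on the bench. Origin at the centre of its underside.

How it is judged:
By the outcome, as a careful person would: the job done as asked, in the order asked, and still so for the second after the job is handed in, with the robot touching nothing.
It also fails if it takes over 64 s, if anything falls off the work surface, if the arm or the gripper's body presses on something with over 40 N, if the wrist force passes 120 N, or if a joint passes its speed limit or range.

## Working session

There is one attempt and no reset: what is moved stays moved. The work goes in short steps, Python scripts to look and compute and a tool call to move; the robot and the scene stay as the last step left them, time stands still between calls to the robot, and variables do not carry over. Pictures are saved under pics/ and viewed, at most 10 in all, crops included, and the job is handed in when it is done.

Besides the shell and the picture viewer there is one more tool, called after "Call:" by a JSON object that holds its "api" and its "payload". send_rows: Moves the arm, as the interface text tells. Its arguments: {"type":"object","properties":{"moves":{"type":"array","items":{"type":"array"}},"jaw":{"type":"number"},"grip_force":{"type":"number"}},"required":["moves"]}

```bash
mkdir -p pics; python3 - <<'E'
from plant import ctrl
import cv2,numpy as np,pickle
o=ctrl.observe(); print({k:np.round(v,2) for k,v in o.items()})
d={}
for n in ("top","side"):
    c=ctrl.camera(n); d[n]=c
    cv2.imwrite(f"pics/{n}0.png",c["pixels"][:,:,::-1])
    R=cv2.Rodrigues(np.array(c["rvec"],float))[0]
    print(n,c["camera_matrix"],c["k1"],"pos",-R.T@np.array(c["tvec"]).ravel(), "fwd",R[2])
pickle.dump(d,open("cam0.pkl","wb"))
E
```

```text
{'time': np.float64(0.0), 'joint_pos': array([57.91, 19.13,  2.28, 84.01, -0.77, 76.96, -3.35]), 'qvel': array([ 0.07, -0.02,  0.04, -0.02,  0.01,  0.04,  0.01]), 'joint_efforts': array([ 0.000e+00, -6.564e+01,  1.330e+00, -4.038e+01, -6.000e-02,
        5.000e-02,  0.000e+00]), 'eef_pos': array([ 288.88, -581.9 ,  291.39]), 'tool_rot': array([-179.91,    0.  ,   26.4 ]), 'force': array([ 0.84,  0.48, -0.59]), 'torque': array([-0.  ,  0.01, -0.02]), 'gripper_force': np.float64(0.0), 'width': np.float64(86.93)}
top [[461.09392306   0.         320.84967827]
 [  0.         461.09392306 230.98903137]
 [  0.           0.           1.        ]] -0.06467692807700254 pos [403.29087005  60.77343577 953.83930812] fwd [ 0.18907174  0.03491422 -0.98134238]
side [[592.84094376   0.         321.28305839]
 [  0.         592.84094376 238.67953112]
 [  0.           0.           1.        ]] 0.042906681138360346 pos [ 510.12698794 -766.33708804  862.53870636] fwd [ 0.04436072  0.74960259 -0.66039995]
```

View pics/top0.png

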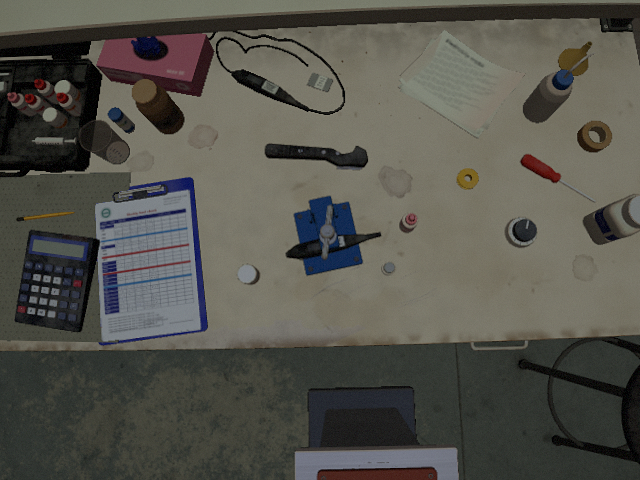

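View pics/side0.png

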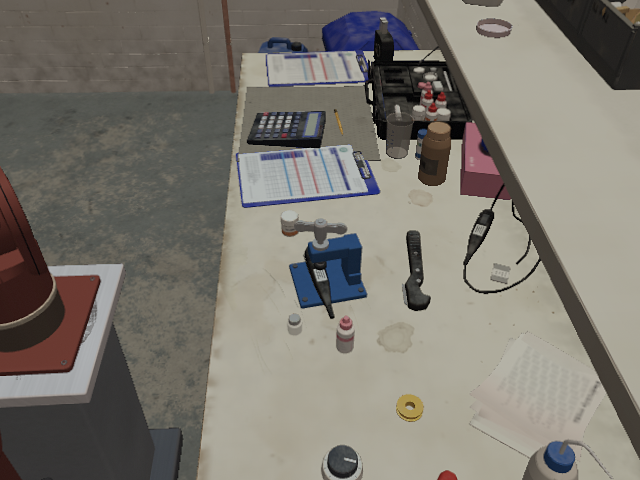

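```bash
python3 - <<'E'
import cv2,pickle,numpy as np
d=pickle.load(open("cam0.pkl","rb"))
t=cv2.resize(d["top"]["pixels"][175:300,230:430,::-1],(800,500),interpolation=cv2.INTER_CUBIC)
s=cv2.resize(d["side"]["pixels"][200:360,260:460,::-1],(750,600),interpolation=cv2.INTER_CUBIC)
cv2.imwrite("pics/t1.png",cv2.convertScaleAbs(t,alpha=1.6)); cv2.imwrite("pics/s1.png",cv2.convertScaleAbs(s,alpha=1.4))
E
```

```text
(no output)
```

View pics/t1.png

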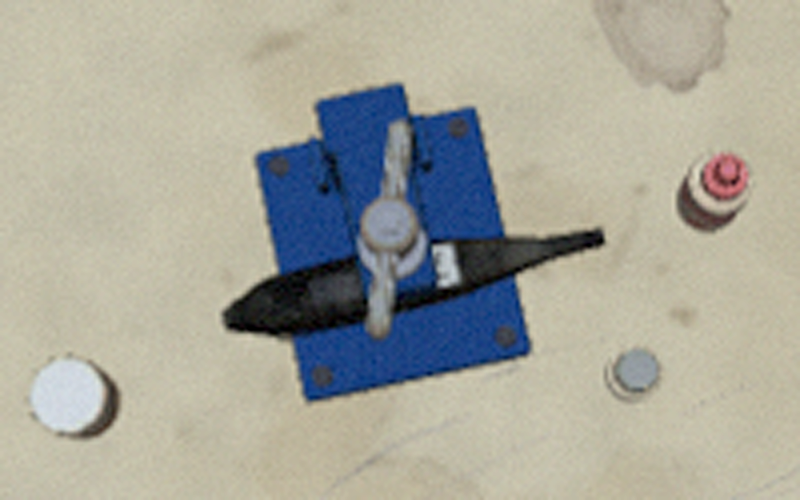

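View pics/s1.png

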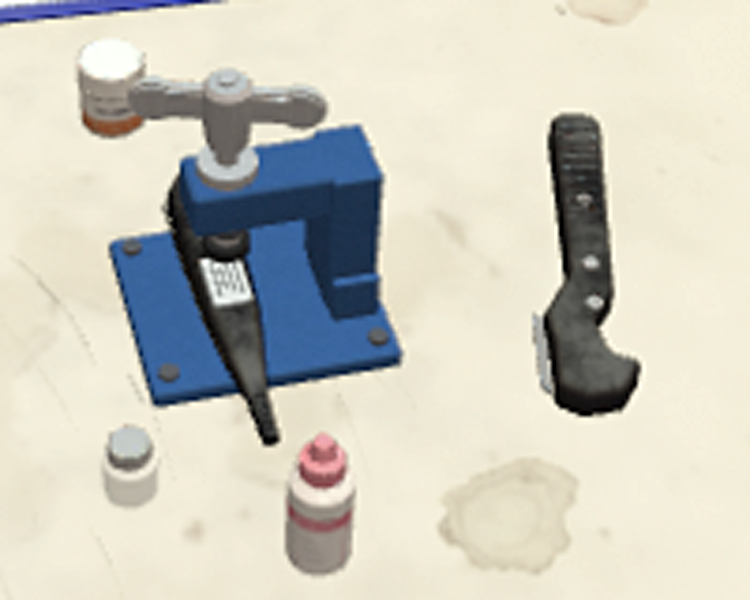

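```bash
cat >h.py <<'E'
import numpy as np,cv2
def project(c,P):
    R=cv2.Rodrigues(np.array(c["rvec"],float))[0]; q=np.atleast_2d(P)@R.T+np.array(c["tvec"]).ravel()
    s=q[:,:2]/q[:,2:]; s=s*(1+c["k1"]*(s**2).sum(1,keepdims=True)); K=c["camera_matrix"]
    return s*[K[0][0],K[1][1]]+[K[0][2],K[1][2]]
E
python3 - <<'E'
import pickle,numpy as np; from h import project; from scipy.optimize import least_squares
d=pickle.load(open("cam0.pkl","rb"))
T=lambda *p:np.array(p)/4+[230,175]-.375
S=lambda *p:np.array(p)/3.75+[260,200]-.37
rz=lambda a:np.array([[np.cos(a),-np.sin(a),0],[np.sin(a),np.cos(a),0],[0,0,1]])
pl=np.array([[82,60,12],[82,-60,12],[-53,-60,12],[-53,60,12]])
ct=[T(258,153),T(470,108),T(527,350),T(308,400)]
def f(p):
    x,y,a,w,z=p; o=np.array([x,y,0]); r=[]
    r+=list(project(d["top"],pl@rz(a).T+o)-ct)
    r+=list(project(d["side"],(pl@rz(a).T+o)[[1,2]])-[S(400,352),S(157,404)])
    h=np.array([x,y,z]); e=np.array([np.cos(w),np.sin(w),0])
    r+=list(project(d["top"],[h+[0,0,14],h+47*e+[0,0,9],h-47*e+[0,0,9]])-[T(390,224),T(400,128),T(378,327)])
    r+=list(project(d["side"],[h+[0,0,14],h+44*e,h-44*e])-[S(229,76),S(313,107),S(146,100)])
    return np.array(r).ravel()
s=least_squares(f,[500,50,0,0,148],x_scale=[10,10,.1,.1,10]); print(np.round(s.x,3),np.degrees(s.x[2:4])); print(np.round(s.fun.reshape(-1,2),1))
E
```

```text
[ 5.57184e+02  7.78710e+01  1.91000e-01 -1.33000e-01  1.48079e+02] [10.93620602 -7.62190343]
[[-1.4 -0.3]
 [ 1.3 -1.6]
 [ 2.   0.1]
 [-0.4  0.5]
 [ 0.9 -0.9]
 [-1.2 -2.8]
 [ 0.  -0.6]
 [ 0.3 -1.9]
 [ 0.3  0.6]
 [-0.8  1.3]
 [ 0.3  0.1]
 [-2.2 -0.7]]
```

Call:
{"api": "send_rows", "payload": {"jaw": 0, "moves": [[[2, -1.9, 0], 0], [[4.6, -4.4, 0], 0], [[7.3, -7, 0], 0], [[10, -9.6, 0], 0], [[12.7, -12.2, 0], 0], [[15.4, -14.8, 0], 0], [[18.1, -17.4, 0], 0], [[20.8, -20, 0], 0]]}}

```text
time: 0.77
eef_pos: [386.5, -308.7, 292.0]
tool_rot: [-180.0, 0.0, 26.4]
force: [1.8, -0.4, 0.2]
width: 41.8
gripper_force: 0.0
```

Call:
{"api": "send_rows", "payload": {"moves": [[[2.7, -2.6, 0], 0], [[5.4, -5.2, 0], 0], [[8, -7.8, 0], 0], [[10.7, -10.3, 0], 0], [[13.4, -12.9, 0], 0], [[16, -15.5, 0], 0], [[18.5, -18, 0], 0], [[20.8, -20, 0], 0]]}}

```text
time: 1.43
eef_pos: [483.8, -36.2, 292.2]
tool_rot: [-180.0, -0.0, 26.5]
force: [0.2, -0.3, -0.1]
width: 1.0
gripper_force: 0.0
```

Call:
{"api": "send_rows", "payload": {"moves": [[[1.5, -1.4, 0], -7], [[3, -2.8, 0], -14], [[4.5, -4.2, 0], -21], [[6, -5.6, 0], -28], [[7, -6.6, 0], -35], [[7.3, -6.9, 0], -42], [[7.3, -6.9, 0], -49], [[7.3, -6.9, 0], -56]]}}

```text
time: 2.1
eef_pos: [518.3, 55.9, 291.8]
tool_rot: [-179.9, -0.0, 82.8]
force: [-0.5, -1.2, -0.3]
width: 0.3
gripper_force: 0.0
```

Call:
{"api": "send_rows", "payload": {"moves": [[[0, 0, 0], -4], [[0, 0, 0], -7.6], [[0, 0, 0], -7.6], [[0, 0, 0], -7.6]]}}

```text
time: 2.43
eef_pos: [518.3, 55.2, 292.0]
tool_rot: [-180.0, -0.0, 89.9]
force: [-0.1, -0.2, -0.5]
width: 0.3
gripper_force: 0.0
```

Call:
{"api": "send_rows", "payload": {"moves": [[[0, 0, 2], 0], [[0, 0, 4.5], 0], [[0, 0, 7], 0], [[0, 0, 9], 0], [[0, 0, 10], 0], [[0, 0, 10], 0]]}}

```text
time: 2.93
eef_pos: [517.3, 55.1, 190.2]
tool_rot: [-179.8, -0.0, 89.9]
force: [-0.1, -0.4, 0.4]
width: 0.7
gripper_force: 0.0
```

```bash
python3 - <<'E'
from plant import ctrl
import cv2,numpy as np
s=ctrl.camera("side")["pixels"][160:360,240:480,::-1]
cv2.imwrite("pics/s2.png",cv2.convertScaleAbs(cv2.resize(s,(720,600),interpolation=cv2.INTER_CUBIC),alpha=1.4))
E
```

```text
(no output)
```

View pics/s2.png

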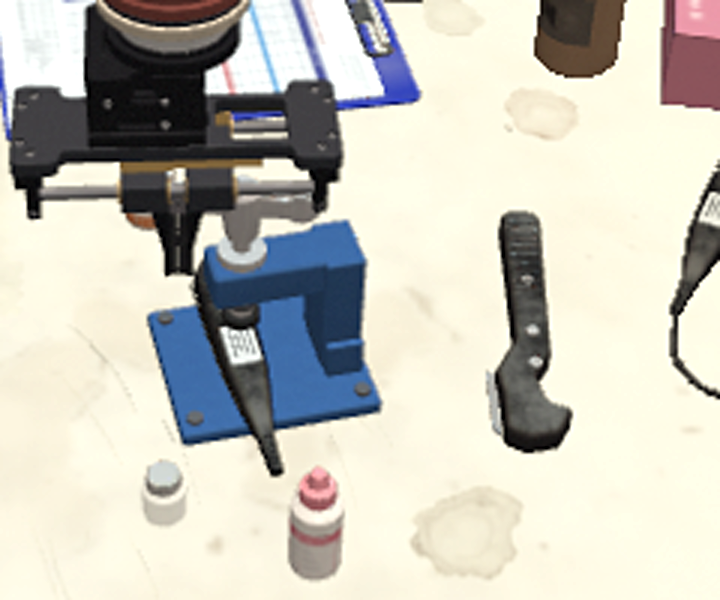

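The closed fingertips sit at (178,270) in the crop, on the −y side of the near wing and above the arm. That is a clear position to start the push.

```bash
python3 - <<'E'
import numpy as np
c=np.array([557,78.]); P=np.array([517.5,55.1]); th=210
for k in range(8):
    t=np.radians(th-10*np.arange(1,9)); q=c+39*np.c_[np.cos(t),np.sin(t)]
    d=(q-P)/10; print(th,[[round(float(v[1]),1),round(float(v[0]),1)] for v in d]); P=q[-1]; th-=80
E
```

```text
210 [[1.0, 0.3], [1.6, 0.1], [2.3, 0.1], [3.0, 0.1], [3.6, 0.3], [4.2, 0.6], [4.8, 1.0], [5.3, 1.4]]
130 [[0.4, 0.6], [0.7, 1.2], [0.9, 1.8], [0.9, 2.5], [0.9, 3.2], [0.7, 3.8], [0.4, 4.5], [0.0, 5.0]]
50 [[-0.5, 0.5], [-1.0, 0.9], [-1.7, 1.2], [-2.3, 1.3], [-3.0, 1.4], [-3.7, 1.3], [-4.3, 1.2], [-4.9, 0.9]]
-30 [[-0.6, -0.4], [-1.0, -0.9], [-1.4, -1.4], [-1.7, -2.0], [-1.9, -2.7], [-1.9, -3.4], [-1.9, -4.1], [-1.7, -4.7]]
-110 [[0.3, -0.6], [0.7, -1.2], [1.2, -1.7], [1.7, -2.0], [2.3, -2.3], [3.0, -2.5], [3.7, -2.6], [4.3, -2.5]]
-190 [[0.7, 0.2], [1.3, 0.5], [1.8, 0.9], [2.3, 1.3], [2.7, 1.9], [3.0, 2.5], [3.2, 3.2], [3.2, 3.8]]
-270 [[-0.1, 0.7], [-0.2, 1.3], [-0.5, 1.9], [-0.9, 2.5], [-1.4, 3.0], [-1.9, 3.4], [-2.6, 3.7], [-3.2, 3.8]]
-350 [[-0.7, 0.1], [-1.4, 0.0], [-2.0, -0.2], [-2.6, -0.5], [-3.2, -0.9], [-3.7, -1.3], [-4.1, -1.9], [-4.3, -2.5]]
```

Call:
{"api": "send_rows", "payload": {"moves": [[[1.0, 0.3, 0], 0], [[1.6, 0.1, 0], 0], [[2.3, 0.1, 0], 0], [[3.0, 0.1, 0], 0], [[3.6, 0.3, 0], 0], [[4.2, 0.6, 0], 0], [[4.8, 1.0, 0], 0], [[5.3, 1.4, 0], 0]]}}

```text
time: 3.65
eef_pos: [532.7, 109.3, 192.3]
tool_rot: [-180.0, -0.0, 90.0]
force: [-1.0, -1.5, -0.0]
width: 0.8
gripper_force: 0.7
```

```bash
python3 - <<'E'
from plant import ctrl
import cv2,numpy as np
d=[ctrl.camera(n)["pixels"][:,:,::-1] for n in ("side","top")]
a=cv2.resize(d[0][180:330,270:420],(400,400),interpolation=cv2.INTER_CUBIC);b=cv2.resize(d[1][175:300,265:390],(400,400),interpolation=cv2.INTER_CUBIC)
cv2.imwrite("pics/s3.png",cv2.convertScaleAbs(np.hstack([a,b]),alpha=1.5))
E
```

```text
(no output)
```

View pics/s3.png

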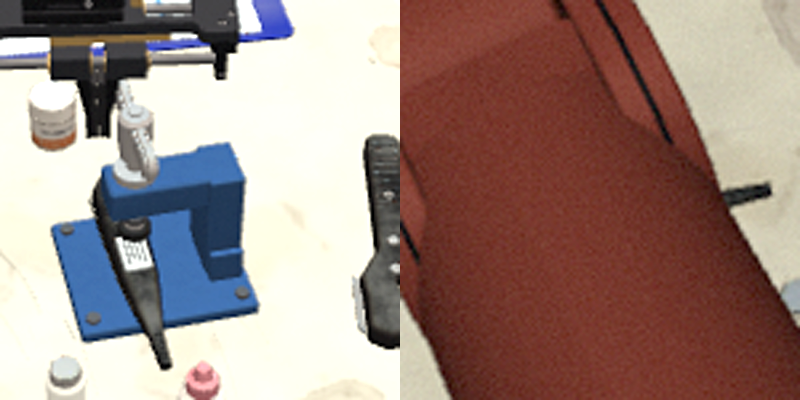

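The side view shows the wings turned about 70° clockwise, with the fingertips behind the wing at about (97,125). The push works, so I'm continuing.

Call:
{"api": "send_rows", "payload": {"moves": [[[0.4, 0.6, 0], 0], [[0.7, 1.2, 0], 0], [[0.9, 1.8, 0], 0], [[0.9, 2.5, 0], 0], [[0.9, 3.2, 0], 0], [[0.7, 3.8, 0], 0], [[0.4, 4.5, 0], 0], [[0.0, 5.0, 0], 0]]}}

```text
time: 4.42
eef_pos: [583.4, 108.3, 192.3]
tool_rot: [180.0, -0.0, 90.0]
force: [-1.3, 1.3, 0.7]
width: 0.3
gripper_force: 0.8
```

Call:
{"api": "send_rows", "payload": {"moves": [[[-0.5, 0.5, 0], 0], [[-1.0, 0.9, 0], 0], [[-1.7, 1.2, 0], 0], [[-2.3, 1.3, 0], 0], [[-3.0, 1.4, 0], 0], [[-3.7, 1.3, 0], 0], [[-4.3, 1.2, 0], 0], [[-4.9, 0.9, 0], 0]]}}

```text
time: 5.08
eef_pos: [591.7, 58.5, 192.5]
tool_rot: [180.0, 0.0, 90.0]
force: [-0.0, 1.5, -0.7]
width: 0.4
gripper_force: 0.8
```

Call:
{"api": "send_rows", "payload": {"moves": [[[-0.6, -0.4, 0], 0], [[-1.0, -0.9, 0], 0], [[-1.4, -1.4, 0], 0], [[-1.7, -2.0, 0], 0], [[-1.9, -2.7, 0], 0], [[-1.9, -3.4, 0], 0], [[-1.9, -4.1, 0], 0], [[-1.7, -4.7, 0], 0]]}}

```text
time: 5.75
eef_pos: [543.7, 41.9, 192.3]
tool_rot: [180.0, 0.0, 90.0]
force: [3.0, -0.6, 0.0]
width: 0.4
gripper_force: 0.9
```

```bash
python3 - <<'E'
from plant import ctrl
import cv2,numpy as np
o=ctrl.observe(); print(o["eef_pos"],o["force"],o["joint_pos"])
d=[ctrl.camera("side")["pixels"][:,:,::-1]]
cv2.imwrite("pics/s4.png",cv2.convertScaleAbs(cv2.resize(d[0][180:330,270:420],(500,500),interpolation=cv2.INTER_CUBIC),alpha=1.5))
E
```

```text
[543.66897856  41.91456789 192.29782229] [ 2.97577382 -0.56085084  0.03541556] [ 20.45327577  14.4522457  -33.64311503 104.26911831   8.89447479
  63.90295022 -16.30704427]
```

View pics/s4.png

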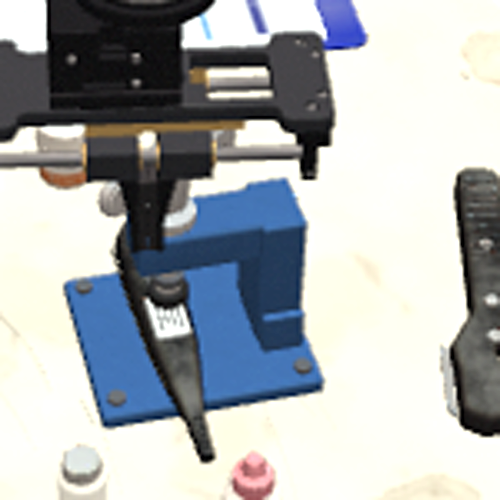

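The side view shows the tip at about (148,240) on the −y side, with the wing still ahead of it and about 3 N resisting. From here I go in smaller steps.

Call:
{"api": "send_rows", "payload": {"moves": [[[0.3, -0.6, 0], 0], [[0.7, -1.2, 0], 0], [[1.2, -1.7, 0], 0], [[1.7, -2.0, 0], 0]]}}

```text
time: 6.13
eef_pos: [523.6, 59.9, 192.1]
tool_rot: [-180.0, 0.0, 90.0]
force: [0.7, -1.2, -0.9]
width: 0.1
gripper_force: 0.7
```

```bash
python3 - <<'E'
import numpy as np
c=np.array([557,78.]); th=-150; r=lambda a:c+39*np.array([np.cos(np.radians(a)),np.sin(np.radians(a))])
while th>-350:
    print(th,[[round(float(v),2) for v in ((r(th-a)-r(th))/10)[::-1]] for a in (4,8,12,16,20)]); th-=20
E
```

```text
-150 [[0.24, -0.13], [0.49, -0.24], [0.74, -0.33], [1.01, -0.41], [1.27, -0.46]]
-170 [[0.27, -0.04], [0.54, -0.06], [0.81, -0.06], [1.08, -0.04], [1.35, 0.0]]
-190 [[0.27, 0.06], [0.53, 0.13], [0.78, 0.22], [1.03, 0.34], [1.27, 0.46]]
-210 [[0.23, 0.14], [0.45, 0.3], [0.66, 0.48], [0.86, 0.67], [1.04, 0.87]]
-230 [[0.17, 0.21], [0.32, 0.44], [0.46, 0.68], [0.58, 0.92], [0.68, 1.17]]
-250 [[0.08, 0.26], [0.15, 0.52], [0.2, 0.79], [0.23, 1.06], [0.24, 1.33]]
-270 [[-0.01, 0.27], [-0.04, 0.54], [-0.09, 0.81], [-0.15, 1.07], [-0.24, 1.33]]
-290 [[-0.1, 0.25], [-0.22, 0.5], [-0.36, 0.73], [-0.51, 0.96], [-0.68, 1.17]]
-310 [[-0.18, 0.2], [-0.38, 0.39], [-0.59, 0.57], [-0.81, 0.73], [-1.04, 0.87]]
-330 [[-0.24, 0.13], [-0.49, 0.24], [-0.74, 0.33], [-1.01, 0.41], [-1.27, 0.46]]
```

Call:
{"api": "send_rows", "payload": {"moves": [[[0.24, -0.13, 0], 0], [[0.5, -0.24, 0], 0], [[0.75, -0.33, 0], 0], [[1.0, -0.4, 0], 0], [[1.27, -0.46, 0], 0]]}}

```text
time: 6.55
eef_pos: [519.8, 72.0, 192.2]
tool_rot: [-180.0, 0.0, 90.0]
force: [1.0, -2.8, 0.6]
width: 0.5
gripper_force: 1.0
```

```bash
cat >st.py <<'E'
from plant import ctrl
import numpy as np
o=ctrl.observe(); p=o["eef_pos"][:2]-[557,78]
print(o["time"],p,np.hypot(*p),np.degrees(np.arctan2(p[1],p[0])),o["force"],o["torque"])
E
python3 st.py
```

```text
6.55 [-37.19076514  -5.98432926] 37.669154600695514 -170.85894780228372 [ 1.03266746 -2.77328019  0.56058049] [-0.46443156 -0.16427786 -0.05049712]
```

Call:
{"api": "send_rows", "payload": {"moves": [[[0.27, -0.1, 0], 0], [[0.54, -0.15, 0], 0], [[0.81, -0.15, 0], 0], [[1.08, -0.12, 0], 0], [[1.35, -0.1, 0], 0]]}}

```text
time: 6.97
eef_pos: [518.8, 85.7, 192.2]
tool_rot: [-180.0, 0.0, 90.0]
force: [-0.4, -2.4, 0.7]
width: 0.2
gripper_force: 0.9
```

Call:
{"api": "send_rows", "payload": {"moves": [[[0.27, 0.06, 0], 0], [[0.53, 0.13, 0], 0], [[0.78, 0.22, 0], 0], [[1.03, 0.34, 0], 0], [[1.27, 0.46, 0], 0]]}}

```text
time: 7.38
eef_pos: [523.5, 98.6, 192.2]
tool_rot: [-180.0, -0.0, 90.0]
force: [-0.2, -1.8, 0.1]
width: 0.5
gripper_force: 0.8
```

Call:
{"api": "send_rows", "payload": {"moves": [[[0.23, 0.14, 0], 0], [[0.45, 0.3, 0], 0], [[0.66, 0.48, 0], 0], [[0.86, 0.67, 0], 0], [[1.04, 0.87, 0], 0]]}}

```text
time: 7.8
eef_pos: [532.3, 109.0, 192.2]
tool_rot: [-180.0, -0.0, 90.0]
force: [-1.1, -0.6, -0.9]
width: 0.4
gripper_force: 0.7
```

Call:
{"api": "send_rows", "payload": {"moves": [[[0.17, 0.21, 0], 0], [[0.32, 0.44, 0], 0], [[0.46, 0.68, 0], 0], [[0.58, 0.92, 0], 0], [[0.68, 1.17, 0], 0]]}}

```text
time: 8.22
eef_pos: [544.1, 115.5, 192.2]
tool_rot: [-180.0, 0.0, 90.0]
force: [-3.0, -1.8, -0.2]
width: 0.2
gripper_force: 1.0
```

Call:
{"api": "send_rows", "payload": {"moves": [[[0.08, 0.26, 0], 0], [[0.15, 0.52, 0], 0], [[0.18, 0.65, 0], 0], [[0.2, 0.8, 0], 0]]}}

```text
time: 8.55
eef_pos: [551.9, 117.5, 192.2]
tool_rot: [-180.0, -0.0, 90.0]
force: [-2.4, -0.0, -0.4]
width: 0.5
gripper_force: 1.1
```

Call:
{"api": "send_rows", "payload": {"moves": [[[0.02, 0.2, 0], 0], [[0.03, 0.4, 0], 0], [[0.03, 0.6, 0], 0], [[0.02, 0.8, 0], 0]]}}

```text
time: 8.88
eef_pos: [560.0, 117.7, 192.3]
tool_rot: [-180.0, -0.0, 90.0]
force: [-2.9, -1.1, -0.0]
width: 0.4
gripper_force: 1.1
```

Call:
{"api": "send_rows", "payload": {"moves": [[[-0.03, 0.2, 0], 0], [[-0.06, 0.4, 0], 0], [[-0.1, 0.6, 0], 0], [[-0.16, 0.8, 0], 0]]}}

```text
time: 9.22
eef_pos: [568.1, 116.1, 192.3]
tool_rot: [180.0, -0.0, 90.0]
force: [-2.7, 0.4, -0.5]
width: 0.2
gripper_force: 1.0
```

Call:
{"api": "send_rows", "payload": {"moves": [[[-0.08, 0.19, 0], 0], [[-0.17, 0.38, 0], 0], [[-0.27, 0.56, 0], 0], [[-0.38, 0.73, 0], 0]]}}

```text
time: 9.55
eef_pos: [575.4, 112.3, 192.3]
tool_rot: [180.0, -0.0, 90.0]
force: [-2.3, 1.2, -0.5]
width: 0.6
gripper_force: 0.9
```

Call:
{"api": "send_rows", "payload": {"moves": [[[-0.12, 0.16, 0], 0], [[-0.25, 0.32, 0], 0], [[-0.39, 0.47, 0], 0], [[-0.53, 0.6, 0], 0]]}}

```text
time: 9.88
eef_pos: [581.4, 106.9, 192.3]
tool_rot: [180.0, -0.0, 90.0]
force: [-1.7, 0.8, -0.1]
width: 0.2
gripper_force: 0.9
```

Call:
{"api": "send_rows", "payload": {"moves": [[[-0.15, 0.13, 0], 0], [[-0.31, 0.25, 0], 0], [[-0.47, 0.36, 0], 0], [[-0.64, 0.46, 0], 0]]}}

```text
time: 10.22
eef_pos: [585.6, 100.9, 192.2]
tool_rot: [-180.0, -0.0, 90.0]
force: [-6.4, 7.7, 1.1]
width: 0.7
gripper_force: 4.7
```

Call:
{"api": "send_rows", "payload": {"moves": [[[-0.07, 0.04, 0], 0], [[-0.14, 0.09, 0], 0], [[-0.14, 0.09, 0], 0], [[-0.14, 0.09, 0], 0]]}}

```text
time: 10.55
eef_pos: [585.6, 101.0, 192.2]
tool_rot: [-179.9, -0.1, 90.1]
force: [-5.4, 6.5, 1.5]
width: 0.8
gripper_force: 3.7
```

Call:
{"api": "send_rows", "payload": {"moves": [[[-0.1, 0.06, 0], 0], [[-0.2, 0.12, 0], 0], [[-0.3, 0.18, 0], 0], [[-0.3, 0.18, 0], 0], [[-0.3, 0.18, 0], 0]]}}

```text
time: 10.97
eef_pos: [585.9, 100.5, 192.1]
tool_rot: [-179.7, -0.2, 90.2]
force: [-13.0, 12.3, 5.0]
width: 0.7
gripper_force: 7.4
```

```bash
python3 st.py; python3 - <<'E'
from plant import ctrl
import cv2,numpy as np
d=ctrl.camera("side")["pixels"][:,:,::-1]
cv2.imwrite("pics/s5.png",cv2.convertScaleAbs(cv2.resize(d[190:310,280:400],(600,600),interpolation=cv2.INTER_CUBIC),alpha=1.5))
E
```

```text
10.9667 [28.94402317 22.51262562] 36.668444056704 37.8757330518445 [-12.9964906   12.29142914   5.01382785] [ 2.59401021  2.68675431 -0.06605742]
```

View pics/s5.png

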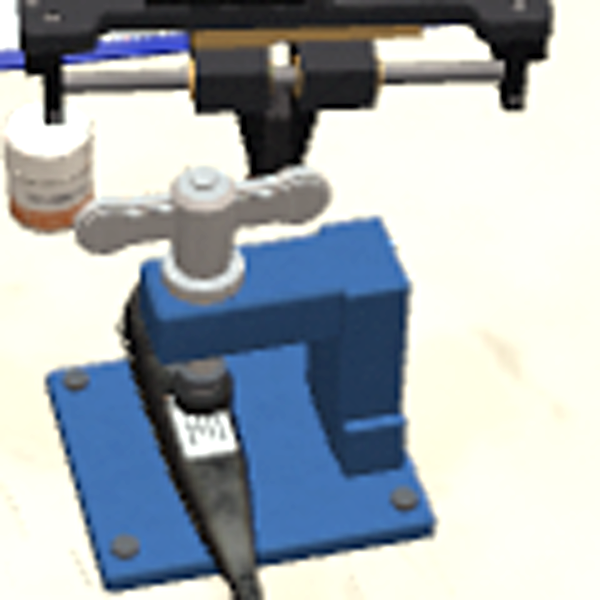

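The view shows the hub sitting on the boss and the foot on the tester. The push force rose to 18 N with no further turning, so the screw is at its stop. I back the fingers off and lift.

Call:
{"api": "send_rows", "payload": {"moves": [[[0.5, -0.3, 0], 0], [[1.2, -0.6, 0], 0], [[2.0, -0.6, 0], 0], [[2.5, -0.6, 0], 0], [[2.5, -0.6, -2], 0], [[2.5, -0.6, -5], 0], [[2.5, -0.6, -8], 0], [[2.5, -0.6, -11], 0]]}}

```text
time: 11.68
eef_pos: [582.6, 121.1, 303.6]
tool_rot: [180.0, 0.0, 90.0]
force: [1.4, 0.4, -0.1]
width: 0.6
gripper_force: 0.0
```

Call:
{"api": "send_rows", "payload": {"moves": [[[-1, -1, -2], 0], [[-4, -2, -3], 0], [[-8, -3, -3], 0], [[-12, -4, -3], 0], [[-16, -4, -3], 0], [[-19, -4, -3], 0], [[-21, -4, -3], 0], [[-22, -4, -3], 0]]}}

```text
time: 12.35
eef_pos: [542.3, -102.8, 332.3]
tool_rot: [180.0, 0.1, 89.7]
force: [0.6, -0.7, 0.5]
width: 1.0
gripper_force: 0.0
```

Call:
{"api": "send_rows", "payload": {"moves": [[[-3, 0, 0], 0], [[-7, 0, 0], 0], [[-11, 0, 0], 0], [[-14, 0, 0], 0], [[-15, 0, 0], 0], [[-15, 0, 0], 0], [[-15, 0, 0], 0], [[-15, 0, 0], 0]]}}

```text
time: 13.02
eef_pos: [543.3, -246.4, 332.4]
tool_rot: [180.0, -0.1, 90.2]
force: [0.3, 0.1, -0.0]
width: 0.4
gripper_force: 0.0
```

```bash
python3 st.py; python3 - <<'E'
from plant import ctrl
import cv2,numpy as np; from h import project
c=[ctrl.camera(n) for n in ("side","top")]
for z in (152,154,158): print(z,[project(k,[557.2,77.9,z]).round(1) for k in c])
d=[k["pixels"][:,:,::-1] for k in c]
a=cv2.resize(d[0][190:340,270:420],(400,400),interpolation=cv2.INTER_CUBIC);b=cv2.resize(d[1][165:300,230:430],(400,270),interpolation=cv2.INTER_CUBIC)
b=np.vstack([b,np.zeros((130,400,3),np.uint8)])
cv2.imwrite("pics/s6.png",cv2.convertScaleAbs(np.hstack([a,b]),alpha=1.5))
E
```

```text
13.0167 [ -13.72489317 -324.40812086] 324.6983239460219 -92.42259585888411 [ 0.32140694  0.09326399 -0.03086039] [ 0.00051902 -0.04952791  0.00220708]
152 [array([[319.9, 225.3]]), array([[327.3, 231.1]])]
154 [array([[319.9, 224.5]]), array([[327.3, 230.9]])]
158 [array([[319.9, 222.9]]), array([[327.2, 230.4]])]
```

View pics/s6.png

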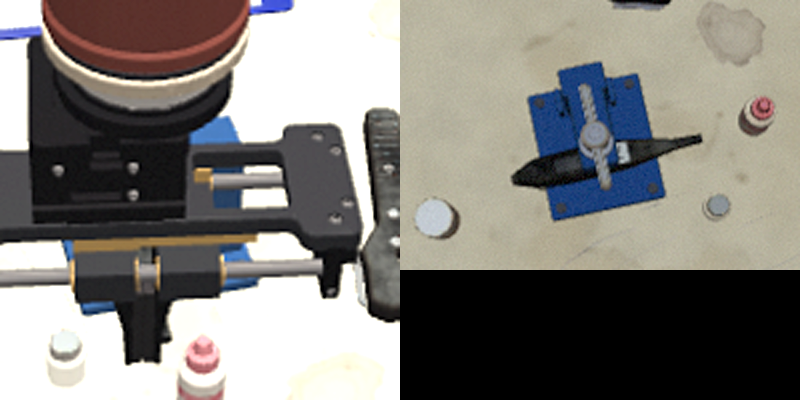

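The top view shows the wings at rest where I left them. The tester and the three small items are where they were, and the hand is clear. In the last side crop taken at the stop, the hub top was at row 225.6, which corresponds to z ≈ 152, the tight height. I'm handing in the job.

```bash
python3 -c "
from plant import ctrl
print(ctrl.close_job())"
```

```text
the job is handed in; nothing more can be done
None
```

The clamp screw is fully home: it stopped turning under an 18 N push and the hub is seated on the boss. The tester and nearby items look unmoved, the hand is clear, and the job was handed in at about 13 s.

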